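Find the fully bored block with a plug gauge and pass it

TASK

Three drilled blocks sit in carriers on the inspection plate; they look alike, but the plug gauge goes fully home in only one of them. Take the gauge from its stand and try it straight down in the holes, never pressing harder than about 40 N, until you find the block that takes it right up to the collar; leave the gauge seated in that block and set its carrier, gauge and all, upright in the grey tray. Leave the other two carriers in their nests and the things standing around undisturbed.

Things in the scene. Friction and masses are not known exactly. Their poses are not given: they have to be found in the camera images.
- gauge: Steel plug gauge standing pin down in its stand, 62 mm long, 0.1 kg. Origin: pin tip, z up to the handle. From the tip: round pin 14 mm wide, 22 mm long, tip bevelled 2 mm; collar 24 mm wide at 22-25 mm; square dark handle 18 x 18 mm at 25-62 mm, sides along x and y. Home in a good block: tip 6 mm above the carrier's origin, collar on the block; in a bad one it stops at 14 mm, collar 8 mm proud.
- stand: Fixed light wooden block, 56 x 56 x 30 mm, with a 16.5 mm wide, 26 mm deep hole in the middle of its top that holds the gauge (tip 8 mm above the stand's underside, collar resting on its top). Origin: centre of its underside.
- plate: Fixed aluminium inspection plate, 76 x 276 x 8 mm. Origin: centre of its underside, y along its length. The carriers stand on it, square to it, at y = -90, 0 and 90 mm, each nested with 2 mm play in steel strips 5 mm high. A crate wall 90 mm high runs lengthwise about 85 mm from its middle line on the +x side: a gripper closing along the plate's y has more room.
- carrier_1: One of three like black plastic carriers at y = -90 mm on the plate: square cup, 48 x 48 mm, 26 mm high, wall and floor 4 mm, holding a loose dark steel block, drilled, 38 x 38 x 24 mm (1 mm play each way; top 28 mm above the carrier's underside). Together 0.3 kg. Origin: centre of its underside. Grip it from above across opposite outer walls; it can be lifted with the gauge in it.
- carrier_2: Carrier like carrier_1, at the plate's middle. The vertical hole is in the middle of each block's top, so over the carrier's origin to within the play. The top 14 mm of every hole is 15.2 mm wide. In one block this width goes on to 23 mm depth, enough for the whole pin; in the other two the hole narrows to 11 mm already at 14 mm. Which block is good changes every time; only trying the gauge tells.
- carrier_3: Carrier like carrier_1, at y = 90 mm on the plate, with the third drilled block. Origin: centre of its underside.
- tray: Fixed shallow grey plastic tray, 130 x 130 mm, lip 9 mm high, wall and floor 3 mm thick. Origin: centre of its underside.
- spool_c: Bystander, black wire spool with copper wire; leave it alone. Origin: centre of its underside.
- flux_tin: Bystander, red and silver tin; leave it alone. Origin: centre of its underside.
- spool_a: Bystander, white wire spool with copper wire; leave it alone. Origin: centre of its underside.

How it is judged:
On the way:
1. the gauge is pressed fully home (collar within 3 mm of the block) in a drilled block while its carrier is still in its nest (((z of gauge in the frame of carrier_1 below 0.009 m and horizontal distance between gauge and carrier_1 below 0.005 m and angle between the z axis of gauge and the z axis of carrier_1, either way round below 0.1 rad and distance of carrier_1 from where it was at the start of the episode below 0.012 m) or (z of gauge in the frame of carrier_2 below 0.009 m and horizontal distance between gauge and carrier_2 below 0.005 m and angle between the z axis of gauge and the z axis of carrier_2, either way round below 0.1 rad and distance of carrier_2 from where it was at the start of the episode below 0.012 m) or (z of gauge in the frame of carrier_3 below 0.009 m and horizontal distance between gauge and carrier_3 below 0.005 m and angle between the z axis of gauge and the z axis of carrier_3, either way round below 0.1 rad and distance of carrier_3 from where it was at the start of the episode below 0.012 m))), for 0.2 s.
At the end, for the whole second after the job is handed in: The gauge stands fully home (collar within 3 mm of the block, upright) in one of the drilled blocks; that block's carrier stands flat and at rest on the floor of the grey tray, wholly inside its lip; the other two carriers are upright and within 12 mm of where they started (((z of gauge in the frame of carrier_1 below 0.009 m and horizontal distance between gauge and carrier_1 below 0.005 m and angle between the z axis of gauge and the z axis of carrier_1, either way round below 0.1 rad and x of carrier_1 in the frame of tray between -0.038 and 0.038 m and y of carrier_1 in the frame of tray between -0.038 and 0.038 m and z of carrier_1 in the frame of tray below 0.007 m and angle between each of carrier_1, carrier_2, carrier_3's own z axis and vertical below 0.1 rad and linear speed of each of carrier_1, gauge below 0.02 m/s and distance of each of carrier_2, carrier_3 from where it was at the start of the episode below 0.012 m) or (z of gauge in the frame of carrier_2 below 0.009 m and horizontal distance between gauge and carrier_2 below 0.005 m and angle between the z axis of gauge and the z axis of carrier_2, either way round below 0.1 rad and x of carrier_2 in the frame of tray between -0.038 and 0.038 m and y of carrier_2 in the frame of tray between -0.038 and 0.038 m and z of carrier_2 in the frame of tray below 0.007 m and angle between each of carrier_2, carrier_1, carrier_3's own z axis and vertical below 0.1 rad and linear speed of each of carrier_2, gauge below 0.02 m/s and distance of each of carrier_1, carrier_3 from where it was at the start of the episode below 0.012 m) or (z of gauge in the frame of carrier_3 below 0.009 m and horizontal distance between gauge and carrier_3 below 0.005 m and angle between the z axis of gauge and the z axis of carrier_3, either way round below 0.1 rad and x of carrier_3 in the frame of tray between -0.038 and 0.038 m and y of carrier_3 in the frame of tray between -0.038 and 0.038 m and z of carrier_3 in the frame of tray below 0.007 m and angle between each of carrier_3, carrier_1, carrier_2's own z axis and vertical below 0.1 rad and linear speed of each of carrier_3, gauge below 0.02 m/s and distance of each of carrier_1, carrier_2 from where it was at the start of the episode below 0.012 m))); the robot touches nothing.
It fails at once if the inspection plate is loaded with more than 50 N (some 8 to 11 N of that is the weight standing on it, the rest is pressing) (contact force between plate and anything else above 50 N).
It fails at once if a bystander is moved by more than 20 mm (distance of any of spool_c, flux_tin, spool_a from where it was at the start of the episode above 0.02 m).
It also fails if it takes over 72 s, if anything falls off the work surface, if the arm or the gripper's body presses on something with over 40 N, if the wrist force passes 120 N, or if a joint passes its speed limit or range.

ROBOT

A 6-joint arm with a two-finger parallel gripper is mounted at the origin on a cart in front of the work surface, level with it; the furniture and walls round the work are solid. World frame = base frame: x ahead of the robot, y to its left, z up, the work surface at z = 0. Lengths are in m, angles in rad, forces in N, time in s.
With the tool pointing down it reaches from about 0.275 to 0.85 m from the base axis. Payload 5.2 kg.
Tool frame: the origin (TCP) lies between the finger pads; the fingertips stand 14 mm ahead of it and the grasp point (between the pads) lies 5 mm behind it (ctrl.tip_reach is the distance from the TCP to the fingertips, in m); z points along the fingers, y is the direction in which the jaws open and shut (so a half turn about z gives the same grasp; the last joint's range is limited). The gripper opens to 85 mm and grips with 20 to 120 N. Pads are 22 mm wide; open, the fingers measure 114 mm over their backs; the gripper's body (76 mm by 85 mm) begins 54 mm behind the grasp point. The pads swing forward as they close: fully open they stand 13 mm farther back than shut.
Start: joints at [1.102, 0.259, 1.535, -0, 1.348, -0.203], TCP at [0.144, 0.531, 0.219] pointing down, gripper open.
Joint ranges: [-3.14, 3.14], [-0.91, 2.08], [0.19, 2.58], [-1.22, 4.36], [0.22, 2.71], [-3.12, 3.12]. Speed limits (rad/s): [2.57, 2.57, 3.14, 3.14, 3.14, 3.14].

INTERFACE

Orientations are given as a 3x3 rotation matrix whose columns are the frame's x, y, z axes.
In Python, from bench import ctrl gives the robot as it stands. The module is installed in compiled form; this text tells all that it offers.
- The arm moves only by the tool step_arm, never from a script. Its argument "plan" is one flat list of numbers, 4 for each row, row after row: the shift along the world's x, y, z in cm, then the turn about the world's z in degrees. In form: [tx, ty, tz, twist, tx, ty, tz, twist, ...]. A call has 1 to 12 rows; each row shifts and turns the pose as measured when the row begins; what a row does not reach is not made up. A row lasts 1/10 s, in which the tool goes at most 50 mm and 8.59 degrees, less where a joint would pass 70% of its speed; a pose out of reach is approached as far as the arm can. A call with a gripper value outside its range is refused whole. "fingers" is the finger opening in cm, from 0 to 8.54, set as the call begins (left out, the last holds). The fingers move at their own pace and stop on an object; "squeeze" is the grip in N (left out, the last holds). Time passes only in rows, so rows that do not move let the fingers close. It gives the time, the measured TCP pose, the force and the opening at its end, in the units of the state.
- ctrl.get_obs(): the state, without advancing time (a new reading comes with each control period).
- ctrl.capture(name): name is "side" or "top"; returns (picture, depth): 480x640x3 uint8, red, green, blue; 480x640 float32, m along the optical axis (not along the pixel's ray), 0 where there is no reading.
- ctrl.camera_params(name): a dict with "vertical_fov" (degrees; the focal length in pixels is half the picture's height over the tangent of half this angle, whatever the lens; pixels are square), "cx", "cy" (the principal point, pixels), "R" (3x3) and "t" (3): a world point X has camera coordinates R X + t. Camera axes: x right, y down, z forward; pixel columns grow to the right and rows downward; lengths in m; the calibration is good to about 2 mm. A picture is of the moment at which its call begins. camera_params takes no time and is no camera call.
- ctrl.close_job(): hands the job in, once; it reports no verdict.
Trained networks look in the newest picture that a camera, given by its name, has taken for a name from the list of things; names that differ only in an ending like _2 or _b are one class to them, and where a whole thing is asked for, a point or a joint stands for the part that bears it (a point fixed in the world has none). Each returns a list of dicts, best first, with "score" (0 to 1); they miss things now and then, are a little off and sometimes report something else, mostly with a low value. They report only what shows in the picture. A call takes as long as a camera call.
- ctrl.boxes_of(query, camera): "position" ([x, y, z] in m, in world coordinates, good to about 4 mm: the middle of the surface that is visible of it).
- ctrl.outline_of(query, camera): "region" (480x640 bool, what is visible of it).
- ctrl.landmark_of(query, camera): "position" ([x, y, z] in m, in world coordinates, good to about 4 mm: a listed point, or the origin of a listed thing).
The state is a dict: "t": time; "qpos": joint angles; "joint_vel": joint speeds; "joint_efforts": joint torques, N m; "tool_pos": TCP position; "ee_rot": TCP orientation; "contact_force": force on the tool from outside, world axes, zero at the start; "moment": the same for the moment, N m; "grip_width": finger opening in m.
Only numpy, scipy, OpenCV 4.12 (cv2) and the standard library are available. Lean on these libraries where they do the work, as an engineer would, in place of code of your own. Each camera call takes 0.05 s, during which the arm holds its last target. There are 200 camera calls.

## Working session

There is one attempt and no reset: what is moved stays moved. The work goes in short steps, Python scripts to look and compute and a tool call to move; the robot and the scene stay as the last step left them, time stands still between calls to the robot, and variables do not carry over. Pictures are saved under pics/ and viewed, about 8 in all and at most 12, crops included, and the job is handed in when it is done.

Besides the shell and the picture viewer there is one more tool, called after "Emit:" as a command line: name --argument value ..., lists and objects as JSON in quotes. step_arm: Moves the arm, as the interface text tells. Its arguments: {"type":"object","properties":{"plan":{"type":"array","items":{"type":"number"}},"fingers":{"type":"number"},"squeeze":{"type":"number"}},"required":["plan"]}

```bash
mkdir -p pics; cat > h.py <<'E'
import numpy as np, cv2
from bench import ctrl
def cloud(cam,d):
    p=ctrl.camera_params(cam); f=240/np.tan(np.radians(p["vertical_fov"])/2)
    v,u=np.mgrid[0:480,0:640]; R=np.array(p["R"]);t=np.array(p["t"])
    c=np.stack([(u-p["cx"])/f*d,(v-p["cy"])/f*d,d],-1)
    return (c-t)@R
def save(n,im): cv2.imwrite(f"pics/{n}.png",im[...,::-1])
E
python3 - <<'E'
from h import *
o=ctrl.get_obs(); print(o["t"],o["tool_pos"],o["ee_rot"],o["contact_force"],o["grip_width"])
ims=[]
for c in ("top","side"):
    im,d=ctrl.capture(c); save(c+"0",im); np.savez(c+"0.npz",im=im,d=d)
    p=ctrl.camera_params(c); print(c,-np.array(p["R"]).T@p["t"],p["vertical_fov"])
for q in ("gauge","stand","plate","carrier_1","tray","spool_c","flux_tin","spool_a"):
    print(q,[(np.round(r["position"],3).tolist(),round(r["score"],2)) for r in ctrl.landmark_of(q,"top")][:4])
E
```

```text
0.0 [0.1441832  0.53018087 0.21775696] [[-9.64891695e-01  2.62646800e-01 -8.21440646e-04]
 [ 2.62647850e-01  9.64890295e-01 -1.68117321e-03]
 [ 3.51045343e-04 -1.83789968e-03 -9.99998249e-01]] [ 0.18457673  0.27719804 -0.65142809] 0.08573956218304463
top [0.29075329 0.06524935 1.24490627] 57.28088537687804
side [ 0.22286286 -1.30384126  0.6433155 ] 47.99353758074477
gauge [([0.635, 0.007, 0.007], 0.41)]
stand [([0.632, 0.009, -0.002], 0.75), ([0.517, -0.133, 0.009], 0.24)]
plate [([0.473, -0.211, 0.002], 0.78)]
carrier_1 [([0.425, -0.288, 0.006], 0.6), ([0.515, -0.134, 0.008], 0.49), ([0.48, -0.208, 0.006], 0.43)]
tray [([0.635, 0.011, -0.004], 0.7), ([0.514, 0.429, -0.0], 0.62), ([0.475, -0.21, 0.007], 0.27)]
spool_c [([0.388, -0.446, 0.002], 0.85), ([0.519, 0.572, -0.001], 0.56)]
flux_tin [([0.701, -0.011, 0.003], 0.84), ([0.635, 0.009, 0.003], 0.74)]
spool_a [([0.388, -0.446, 0.002], 0.85), ([0.519, 0.572, -0.001], 0.56)]
```

View pics/top0.png

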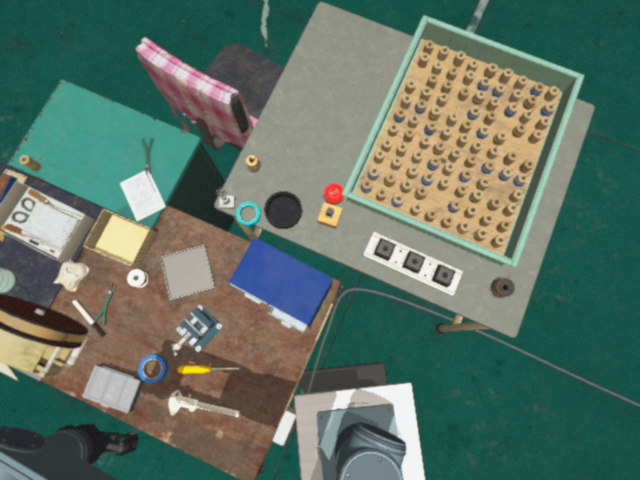

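View pics/side0.png

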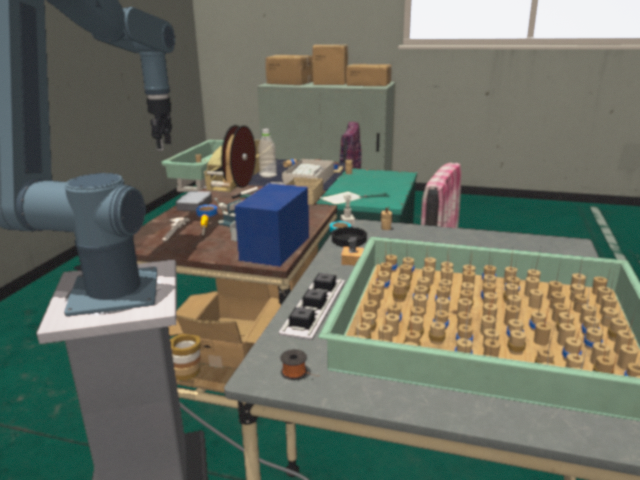

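The top view shows the plate with three carriers around (412,263), the wooden stand with the gauge at (329,213) and the tin right beside it at (333,191). The tray is at (188,271), with the white spool next to it at (137,278) and the tall blue box at (285,280) between plate and tray. The side view confirms the layout: the crate is beyond the plate and the black spool is near its end.

```bash
python3 - <<'E'
from h import *
z=np.load("top0.npz"); im,d=z["im"],z["d"]; P=cloud("top",d)
zs=np.load("side0.npz"); Q=cloud("side",zs["d"])
def rect(n,P,xy,r,lo,hi,extra=None):
    m=(np.hypot(P[...,0]-xy[0],P[...,1]-xy[1])<r)&(P[...,2]>lo)&(P[...,2]<hi)
    if extra is not None: m&=extra
    p=P[m]; 
    if len(p)<5: print(n,len(p)); return
    c,s,a=cv2.minAreaRect((p[:,:2]*1000).astype(np.float32))
    print(n,len(p),"c",np.round(c,1),"s",np.round(s,1),"a",round(a,1),"medz",np.round(np.median(p[:,2]),4),"mean",np.round(p[:,:2].mean(0)*1000,1))
for nm,X in(("top",P),("side",Q)):
    print(nm)
    rect("stand",X,(.635,.009),.05,.02,.04)
    rect("gaugehandle",X,(.635,.009),.045,.045,.09)
    rect("tin",X,(.70,-.011),.04,.01,.2)
    rect("plate",X,(.473,-.211),.16,.004,.016)
    for i,c in enumerate([(.425,-.288),(.478,-.209),(.516,-.134)]): rect(f"car{i}",X,c,.045,.024,.07)
    rect("tray",X,(.514,.429),.1,.001,.02)
    rect("spool",X,(.388,-.446),.05,.01,.2)
    rect("wspool",X,(.519,.572),.05,.01,.2)
    m=(abs(X[...,0]-.5)<.15)&(abs(X[...,1]-.15)<.15)&(X[...,2]>.03)
    rect("bluebox",X,(.48,.15),.16,.08,.4)
    m=(X[...,0]>.3)&(X[...,0]<.9)&(abs(X[...,1])<.6); print("maxz",X[m][:,2].max())
# ortho picture
s=1.5;x0,x1,y0,y1=.35,.75,-.5,.1
G=cv2.resize(im[180:305,300:530],None,fx=3.4,fy=3.4,interpolation=cv2.INTER_CUBIC);save("crop",G)
E
```

```text
top
stand 362 c [644.7   4.5] s [56.3 76.4] a 66.1 medz 0.0307 mean [637.    7.6]
gaugehandle 59 c [636.   8.] s [17.7 20. ] a 59.0 medz 0.0687 mean [633.5   8.9]
tin 374 c [698.2 -16.4] s [67.4 64.6] a 38.5 medz 0.0243 mean [696.9 -14.3]
plate 2131 c [ 506.2 -231.3] s [316.7 235.2] a 58.5 medz 0.0094 mean [ 485.4 -214.6]
car0 303 c [ 426.7 -288.4] s [48.9 49.8] a 59.9 medz 0.0354 mean [ 426. -287.]
car1 288 c [ 473.7 -211.5] s [48.3 48.8] a 58.7 medz 0.0353 mean [ 473.1 -210.7]
car2 278 c [ 518.9 -134.9] s [47.9 49.4] a 58.9 medz 0.0355 mean [ 517.9 -134.1]
tray 2820 c [513.5 428.8] s [197.4 198.9] a 14.6 medz 0.004 mean [513.6 428.8]
spool 354 c [ 393.1 -450.9] s [50.8 86.5] a 80.6 medz 0.0363 mean [ 382.6 -447.8]
wspool 348 c [526.5 567.7] s [75.8 47.4] a 12.4 medz 0.0307 mean [523.5 564.2]
bluebox 5009 c [434.6 160.2] s [225.5 150. ] a 55.9 medz 0.1656 mean [438.  153.8]
maxz 0.17298373789160257
side
stand 202 c [633.7   7. ] s [63.  55.7] a 66.6 medz 0.0283 mean [ 6.301e+02 -2.000e-01]
gaugehandle 69 c [633.7   7.8] s [23.3 20.2] a 49.2 medz 0.0601 mean [633.1   3.4]
tin 24 c [690.8 -42. ] s [10.8 40. ] a 74.7 medz 0.0825 mean [688.9 -41.5]
plate 1389 c [ 524.6 -242.7] s [280.8 197.8] a 59.1 medz 0.0104 mean [ 493.5 -262. ]
car0 326 c [ 425.5 -289.4] s [53.1 48.8] a 59.4 medz 0.0327 mean [ 424.1 -294.4]
car1 271 c [ 472.6 -213.4] s [52.5 48.3] a 58.3 medz 0.0325 mean [ 471.5 -218.1]
car2 228 c [ 518.3 -135.4] s [53.5 48.8] a 57.3 medz 0.0325 mean [ 516.5 -141.8]
tray 0
spool 593 c [ 392.1 -452.2] s [55.9 85.5] a 75.6 medz 0.0339 mean [ 378.8 -454.4]
wspool 0
bluebox 3146 c [433.6 158.8] s [239.8 153.3] a 55.7 medz 0.1441 mean [431.  106.5]
maxz 0.16710556423909012
```

View pics/crop.png

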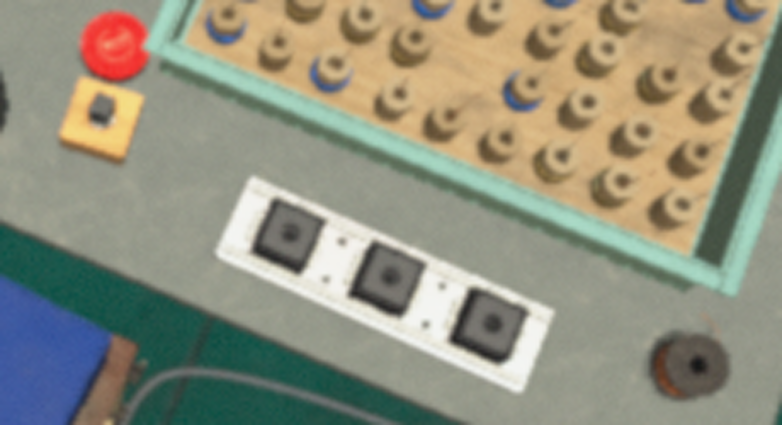

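```bash
python3 - <<'E'
from h import *
print(ctrl.tip_reach)
z=np.load("top0.npz"); im,P=z["im"],cloud("top",z["d"])
hsv=cv2.cvtColor(im,cv2.COLOR_RGB2HSV).astype(int)
def R(n,m):
    p=P[m]; c,s,a=cv2.minAreaRect((p[:,:2]*1000).astype(np.float32)); print(n,m.sum(),np.round(c,1),np.round(s,1),round(a,1),np.round(p.mean(0)*1000,1))
near=lambda x,y,r:np.hypot(P[...,0]-x,P[...,1]-y)<r
st=near(.635,.008,.045)&(hsv[...,0]>8)&(hsv[...,0]<30)&(hsv[...,1]>90)&(P[...,2]>.026)
R("stand",st)
R("handle",near(.635,.008,.025)&(P[...,2]>.064))
for c in [(.426,-.288),(.473,-.211),(.5185,-.1345)]: R("car",near(*c,.04)&(P[...,2]>.032))
pl=near(.473,-.211,.16)&(hsv[...,2]>170)&(hsv[...,1]<40)&(P[...,2]<.02); R("plate",pl)
for n in("tray",):
    for r in ctrl.outline_of(n,"top")[:3]:
        m=r["region"]&(P[...,2]>-.01); print(r["score"]); R(n,m)
E
```

```text
0.014
stand 313 [636.1   8.5] [55.9 56.7] 66.3 [634.1   9.1  32.7]
handle 44 [636.   8.] [17.7 20. ] 58.9 [635.    8.3  70. ]
car 257 [ 426.1 -288.2] [48.  49.5] 58.0 [ 426.3 -288.1   36.1]
car 249 [ 473.9 -211.7] [48.3 48.3] 58.7 [ 473.8 -211.6   36. ]
car 231 [ 518.8 -135. ] [47.5 48.1] 57.2 [ 518.2 -134.7   36.3]
plate 1662 [ 474.6 -213.3] [282.  83.] 58.9 [ 471.  -209.1    9.4]
0.58
tray 2171 [458.5 272.5] [505.1 170.9] 69.7 [514.9 427.2  11.7]
```

Emit:
step_arm --plan '[0,0,2,0,2,-4,0.5,-2,3,-4,0,-2,3.4,-3.6,0,-2,3.4,-3.6,0,-2,3.4,-3.6,0,0,3.4,-3.6,0,0,3.4,-3.6,0,0,3.4,-3.6,0,0,3.4,-3.6,0,0,3.4,-3.6,0,0,3.4,-3.6,0,0]'

```text
t: 1.75
tool_pos: [0.5003, 0.1216, 0.2466]
ee_rot: [[-0.921, 0.389, 0.007], [0.389, 0.921, 0.005], [-0.004, 0.008, -1.0]]
contact_force: [0.3, 0.6, 0.3]
grip_width: 0.0853
```

Emit:
step_arm --plan '[3.5,-3,0,0,3.5,-3,0,0,3.3,-2.7,-3,0,3.2,-2.6,-3,-1,0,0,-3,0,0,0,0,0]'

```text
t: 2.35
tool_pos: [0.6407, -0.0009, 0.1579]
ee_rot: [[-0.91, 0.414, 0.014], [0.414, 0.91, 0.003], [-0.011, 0.009, -1.0]]
contact_force: [-1.0, 0.3, -0.2]
grip_width: 0.0854
```

```bash
python3 - <<'E'
from h import *
o=ctrl.get_obs();print(o["tool_pos"],o["ee_rot"][:,1])
im,d=ctrl.capture("side"); save("s1",cv2.resize(im[140:340,240:480],None,fx=3,fy=3))
E
```

```text
[ 0.64066072 -0.00092142  0.1579434 ] [0.41373633 0.91035558 0.00865877]
```

View pics/s1.png

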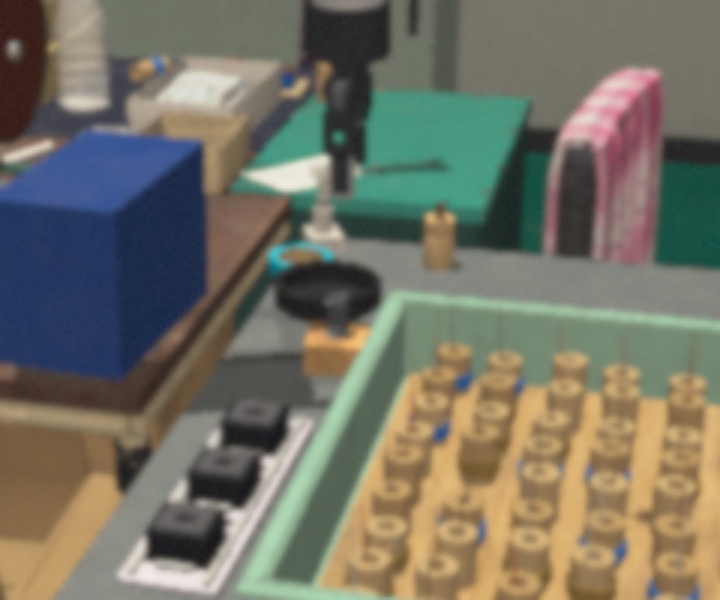

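The open gripper hangs above the gauge handle (337,315) and is aligned with it. Next I correct x/y and descend.

Emit:
step_arm --plan '[-0.5,0.9,-2,0,0,0,-2,0,0,0,-2,0,0,0,-2,0,0,0,-1.5,0]'

```text
t: 2.9
tool_pos: [0.6433, 0.0104, 0.0783]
ee_rot: [[-0.912, 0.409, 0.04], [0.409, 0.912, -0.001], [-0.037, 0.015, -0.999]]
contact_force: [-0.6, 0.7, 0.4]
grip_width: 0.0855
```

Emit:
step_arm --plan '[-0.8,-0.2,0,0,0,0,0,0,0,0,0,0]'

```text
t: 3.2
tool_pos: [0.6355, 0.01, 0.083]
ee_rot: [[-0.913, 0.406, 0.044], [0.407, 0.914, -0.001], [-0.041, 0.017, -0.999]]
contact_force: [1.0, 0.2, 0.2]
grip_width: 0.0856
```

Emit:
step_arm --plan '[-0.1,-0.2,-1,0,-0.1,0,-1,0,-0.1,0,-1,0,0,0,0,0]'

```text
t: 3.6
tool_pos: [0.634, 0.0077, 0.0541]
ee_rot: [[-0.912, 0.406, 0.05], [0.407, 0.914, -0.002], [-0.046, 0.018, -0.999]]
contact_force: [-0.2, -0.5, 0.2]
grip_width: 0.0853
```

Emit:
step_arm --plan '[0.15,0.05,-0.3,0,0,0,0,0,0,0,0,0,0,0,0,0,0,0,0,0,0,0,0,0,0,0,0,0,0,0,0,0]' --fingers 0.5 --squeeze 60

```text
t: 4.4
tool_pos: [0.6358, 0.0082, 0.0505]
ee_rot: [[-0.912, 0.406, 0.049], [0.407, 0.914, -0.002], [-0.046, 0.018, -0.999]]
contact_force: [-0.5, -0.5, -0.4]
grip_width: 0.0157
```

Emit:
step_arm --plan '[0,0,0,0,0,0,0,0,0,0,0.5,0,0,0,1,0,0,0,1.5,0,0,0,1.5,0,0,0,1.5,0,0,0,0,0]'

```text
t: 5.2
tool_pos: [0.636, 0.0081, 0.1155]
ee_rot: [[-0.912, 0.406, 0.05], [0.407, 0.914, -0.002], [-0.047, 0.018, -0.999]]
contact_force: [0.7, 0.2, -0.5]
grip_width: 0.0154
```

```bash
python3 - <<'E'
from h import *
o=ctrl.get_obs();print(o["tool_pos"],o["grip_width"],o["contact_force"])
im,d=ctrl.capture("side"); save("s2",cv2.resize(im[160:300,300:440],None,fx=4,fy=4))
E
```

```text
[0.63597236 0.00810702 0.11552696] 0.01541518597042322 [ 0.68927426  0.17764986 -0.47790489]
```

View pics/s2.png

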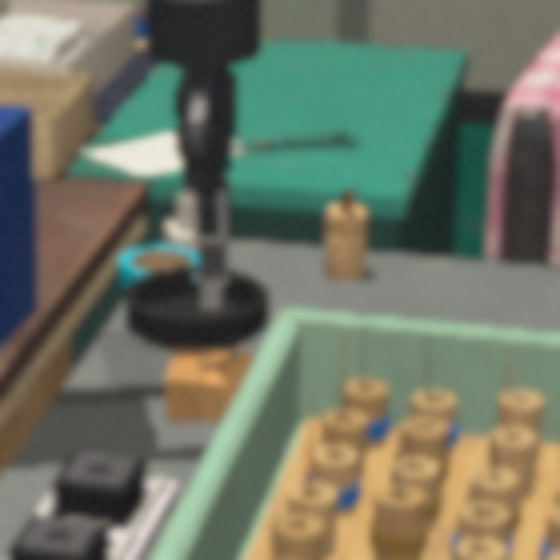

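The gauge came up out of the stand, with the bright pin below the jaws at (212,295). Next is the nearest carrier (plate +y end).

Emit:
step_arm --plan '[0,0,3,0,-1,-1,3,0,-3,-3.5,0,-2,-3,-3.5,0,-2,-3,-3.5,0,-2,-2,-2.5,0,-1,0,0,0,0,0,0,0,0]'

```text
t: 6.05
tool_pos: [0.5081, -0.134, 0.1712]
ee_rot: [[-0.855, 0.517, 0.042], [0.517, 0.856, -0.006], [-0.039, 0.016, -0.999]]
contact_force: [1.2, 0.5, -0.2]
grip_width: 0.0157
```

Emit:
step_arm --plan '[0.6,0,-2,0,0.5,0,-2,0,0,0,-2,0,0,0,-1,0,0,0,0,0,0,0,0,0]'

```text
t: 6.65
tool_pos: [0.5231, -0.1294, 0.0984]
ee_rot: [[-0.858, 0.512, 0.044], [0.512, 0.859, -0.005], [-0.04, 0.018, -0.999]]
contact_force: [0.7, -0.7, -1.4]
grip_width: 0.0157
```

Emit:
step_arm --plan '[-0.4,-0.53,0,0,0,0,0,0,0,0,0,0]'

```text
t: 6.95
tool_pos: [0.5202, -0.1354, 0.1005]
ee_rot: [[-0.858, 0.511, 0.047], [0.511, 0.859, -0.006], [-0.043, 0.019, -0.999]]
contact_force: [0.2, -0.3, -0.6]
grip_width: 0.0159
```

Emit:
step_arm --plan '[-0.1,0.05,-0.7,0,0,0,-0.7,0,0,0,0,0,0,0,0,0]'

```text
t: 7.35
tool_pos: [0.5194, -0.1354, 0.0863]
ee_rot: [[-0.858, 0.512, 0.049], [0.512, 0.859, -0.007], [-0.045, 0.019, -0.999]]
contact_force: [-0.7, -0.7, -0.7]
grip_width: 0.0159
```

```bash
python3 - <<'E'
from h import *
o=ctrl.get_obs();print(o["tool_pos"],o["grip_width"],o["contact_force"])
im,d=ctrl.capture("side"); save("s3",cv2.resize(im[200:340,260:400],None,fx=4,fy=4,interpolation=cv2.INTER_CUBIC))
p=ctrl.camera_params("side"); f=240/np.tan(np.radians(p["vertical_fov"])/2)
for X in ([.5192,-.1347,.036],[.5192,-.1347,.044],[.5192,-.1347,.066]):
    c=np.array(p["R"])@X+p["t"]; u=c[:2]/c[2]*f+[p["cx"],p["cy"]]; print((u-[260,200])*4)
print(f/c[2])
E
```

```text
[ 0.51943376 -0.13535066  0.08627277] 0.015931295900431252 [-0.70553224 -0.69235848 -0.69115379]
[258.2894823  303.09082409]
[258.14699897 291.60260315]
[257.75174491 259.7338515 ]
403.6574544387121
```

View pics/s3.png

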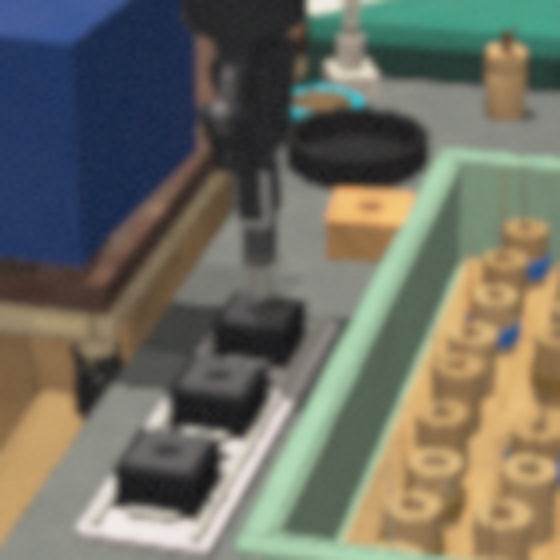

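The pin (259,280) is centred over the hole of the far block (260,303). I'll descend gently.

Emit:
step_arm --plan '[0,0.05,-0.4,0,0,0,-0.4,0,0,0,-0.4,0]'

```text
t: 7.7
tool_pos: [0.5201, -0.1353, 0.0743]
ee_rot: [[-0.858, 0.511, 0.05], [0.512, 0.859, -0.008], [-0.047, 0.019, -0.999]]
contact_force: [-1.0, -1.4, 0.8]
grip_width: 0.0155
```

Already 4 mm into the hole with no force; continuing.

Emit:
step_arm --plan '[0,0,-0.3,0,0,0,-0.3,0,0,0,-0.3,0]'

```text
t: 8.0
tool_pos: [0.5196, -0.1354, 0.0641]
ee_rot: [[-0.858, 0.511, 0.049], [0.512, 0.859, -0.008], [-0.046, 0.018, -0.999]]
contact_force: [0.4, -0.4, -0.6]
grip_width: 0.0158
```

Emit:
step_arm --plan '[0,0,-0.3,0,0,0,-0.3,0]'

```text
t: 8.2
tool_pos: [0.5221, -0.1368, 0.0621]
ee_rot: [[-0.858, 0.511, 0.055], [0.511, 0.859, -0.011], [-0.053, 0.018, -0.998]]
contact_force: [-9.6, 4.5, 32.0]
grip_width: 0.0157
```

Hard stop about 14 mm deep with 32 N, so this one is a bad block. I'll lift and go to the middle carrier.

Emit:
step_arm --plan '[0,0,0.5,0,-0.1,0.05,1.5,0,0,0,1.5,0,0,0,1.5,0,0,0,0,0,-2,-3,0,0,-2,-3,0,0,0,0,0,0,0,0,0,0]'

```text
t: 9.1
tool_pos: [0.4804, -0.1956, 0.1113]
ee_rot: [[-0.859, 0.51, 0.056], [0.51, 0.86, -0.009], [-0.052, 0.021, -0.998]]
contact_force: [0.6, 0.3, -1.7]
grip_width: 0.0159
```

Emit:
step_arm --plan '[-0.4,-1,0,0,-0.4,-0.7,0,0,0,0,0,0,0,0,0,0]'

```text
t: 9.5
tool_pos: [0.4723, -0.2121, 0.1099]
ee_rot: [[-0.86, 0.508, 0.054], [0.509, 0.861, -0.007], [-0.05, 0.022, -0.998]]
contact_force: [-0.2, -0.8, -1.8]
grip_width: 0.016
```

Emit:
step_arm --plan '[0.05,-0.05,-1,0,0,0,-1,0,0,0,-0.7,0,0,0,0,0]'

```text
t: 9.9
tool_pos: [0.473, -0.2115, 0.0801]
ee_rot: [[-0.86, 0.507, 0.054], [0.508, 0.862, -0.006], [-0.05, 0.022, -0.999]]
contact_force: [-0.2, -0.0, 0.0]
grip_width: 0.0159
```

Emit:
step_arm --plan '[0,-0.1,-0.3,0,0,0,-0.3,0,0,0,-0.3,0,0,0,-0.2,0]'

```text
t: 10.3
tool_pos: [0.4737, -0.2124, 0.0684]
ee_rot: [[-0.86, 0.507, 0.055], [0.507, 0.862, -0.006], [-0.051, 0.023, -0.998]]
contact_force: [0.2, 1.1, -0.0]
grip_width: 0.0158
```

Emit:
step_arm --plan '[0,0,-0.3,0,0,0,-0.2,0,0,0,-0.2,0,0,0,-0.2,0]'

```text
t: 10.7
tool_pos: [0.4758, -0.2134, 0.0623]
ee_rot: [[-0.86, 0.507, 0.06], [0.507, 0.862, -0.009], [-0.056, 0.023, -0.998]]
contact_force: [-4.6, 5.1, 21.3]
grip_width: 0.0155
```

It stops at the same depth, so this block is bad too. Third carrier next.

Emit:
step_arm --plan '[-0.1,0,0.5,0,-0.1,0.1,1.5,0,0,0,1.5,0,0,0,1.2,0,0,0,0,0,-2,-3,0,0,-2,-3,0,0,-0.4,-0.8,0,0,0,0,0,0,0,0,0,0]'

```text
t: 11.7
tool_pos: [0.428, -0.2812, 0.1092]
ee_rot: [[-0.861, 0.505, 0.059], [0.506, 0.863, -0.009], [-0.056, 0.022, -0.998]]
contact_force: [-0.3, -0.4, -0.7]
grip_width: 0.0158
```

Emit:
step_arm --plan '[-0.1,-0.8,0,0,0,0,0,0,0,0,-1,0,0,0,-1,0,0,0,-0.6,0,0,0,0,0]'

```text
t: 12.3
tool_pos: [0.4281, -0.2861, 0.0797]
ee_rot: [[-0.863, 0.502, 0.058], [0.502, 0.865, -0.006], [-0.053, 0.024, -0.998]]
contact_force: [-0.2, 1.1, -0.8]
grip_width: 0.0155
```

Emit:
step_arm --plan '[-0.1,-0.33,0,0,0,0,0,0,0,0,0,0]'

```text
t: 12.6
tool_pos: [0.427, -0.2894, 0.0794]
ee_rot: [[-0.863, 0.502, 0.058], [0.502, 0.865, -0.005], [-0.053, 0.024, -0.998]]
contact_force: [-0.0, 0.8, -1.5]
grip_width: 0.0155
```

Emit:
step_arm --plan '[0,0,-0.3,0,0,0,-0.3,0,0,0,-0.3,0,0,0,-0.2,0]'

```text
t: 13.0
tool_pos: [0.4271, -0.2894, 0.0685]
ee_rot: [[-0.863, 0.502, 0.059], [0.503, 0.865, -0.006], [-0.054, 0.024, -0.998]]
contact_force: [-1.0, -0.2, -0.0]
grip_width: 0.016
```

Emit:
step_arm --plan '[0,0,-0.3,0,0,0,-0.3,0,0,0,-0.2,0,0,0,-0.2,0]'

```text
t: 13.4
tool_pos: [0.4271, -0.2893, 0.0573]
ee_rot: [[-0.863, 0.502, 0.058], [0.502, 0.865, -0.006], [-0.053, 0.024, -0.998]]
contact_force: [-0.2, 1.2, -0.6]
grip_width: 0.0158
```

It passes the 14 mm shoulder freely, so this is the good block. I'll seat the gauge to the collar.

Emit:
step_arm --plan '[0,0,-0.2,0,0,0,-0.2,0,0,0,-0.2,0]'

```text
t: 13.7
tool_pos: [0.4281, -0.2899, 0.0557]
ee_rot: [[-0.863, 0.501, 0.061], [0.502, 0.865, -0.008], [-0.056, 0.024, -0.998]]
contact_force: [-7.8, 6.2, 22.2]
grip_width: 0.0159
```

Seated: stopped 8 mm deeper than the others at 22 N. Now I release, then check.

Emit:
step_arm --plan '[0,0,0,0,0,0,0,0,0,0,0,0]'

```text
t: 14.0
tool_pos: [0.4279, -0.2898, 0.0565]
ee_rot: [[-0.863, 0.501, 0.061], [0.501, 0.865, -0.008], [-0.057, 0.023, -0.998]]
contact_force: [0.0, 0.6, -0.4]
grip_width: 0.0159
```

Emit:
step_arm --plan '[0,0,0,0,0,0,0,0,0,0,0,0,0,0,0,0,0,0,0,0]' --fingers 6.5

```text
t: 14.5
tool_pos: [0.4286, -0.2908, 0.0562]
ee_rot: [[-0.863, 0.501, 0.062], [0.502, 0.865, -0.01], [-0.059, 0.023, -0.998]]
contact_force: [-0.2, 0.2, 0.4]
grip_width: 0.065
```

```bash
python3 - <<'E'
from h import *
o=ctrl.get_obs();print(o["tool_pos"],o["grip_width"],o["contact_force"])
im,d=ctrl.capture("side"); save("s4",cv2.resize(im[200:340,240:380],None,fx=4,fy=4,interpolation=cv2.INTER_CUBIC))
E
```

```text
[ 0.42860439 -0.29081244  0.05618279] 0.06496823163481827 [-0.20190957  0.20672735  0.38666206]
```

View pics/s4.png

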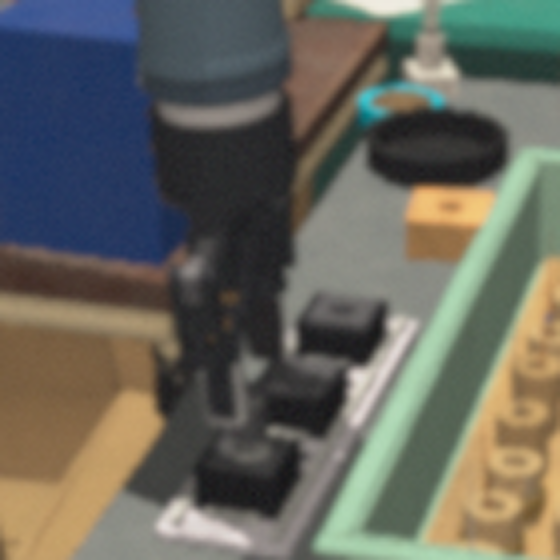

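The gauge stands in the nearest block with its collar down on it (240,440), and the fingers straddle it. Now I lower to grip the carrier.

Emit:
step_arm --plan '[-0.15,0.15,-0.6,0,0,0,-0.6,0,0,0,-0.6,0,0,0,-0.4,0,0,0,0,0]'

```text
t: 15.05
tool_pos: [0.4266, -0.2888, 0.0318]
ee_rot: [[-0.863, 0.501, 0.061], [0.502, 0.865, -0.009], [-0.058, 0.023, -0.998]]
contact_force: [-0.4, -0.2, 0.0]
grip_width: 0.065
```

Emit:
step_arm --plan '[0,0,-0.3,0,0,0,-0.25,0,0,0,0,0]'

```text
t: 15.35
tool_pos: [0.4267, -0.2889, 0.0256]
ee_rot: [[-0.863, 0.501, 0.061], [0.502, 0.865, -0.009], [-0.058, 0.023, -0.998]]
contact_force: [-0.4, -1.0, 0.3]
grip_width: 0.065
```

Emit:
step_arm --plan '[0,0,0,0,0,0,0,0,0,0,0,0,0,0,0,0,0,0,0,0]' --fingers 4 --squeeze 60

```text
t: 15.85
tool_pos: [0.4271, -0.2893, 0.0262]
ee_rot: [[-0.863, 0.501, 0.062], [0.502, 0.865, -0.01], [-0.059, 0.023, -0.998]]
contact_force: [0.5, 0.1, 0.3]
grip_width: 0.0401
```

Emit:
step_arm --plan '[0,0,0,0,0,0,0,0,0,0,0,0]' --fingers 3

```text
t: 16.15
tool_pos: [0.4271, -0.2893, 0.0263]
ee_rot: [[-0.863, 0.501, 0.062], [0.502, 0.865, -0.01], [-0.059, 0.023, -0.998]]
contact_force: [0.1, -0.4, 0.6]
grip_width: 0.03
```

```bash
python3 - <<'E'
from h import *
o=ctrl.get_obs();print(o["tool_pos"],o["grip_width"],o["contact_force"])
im,d=ctrl.capture("side"); save("s5",cv2.resize(im[240:340,240:360],None,fx=5,fy=5,interpolation=cv2.INTER_CUBIC))
E
```

```text
[ 0.42710987 -0.2893075   0.02632665] 0.02996987529138281 [ 0.12295804 -0.40481544  0.64097138]
```

View pics/s5.png

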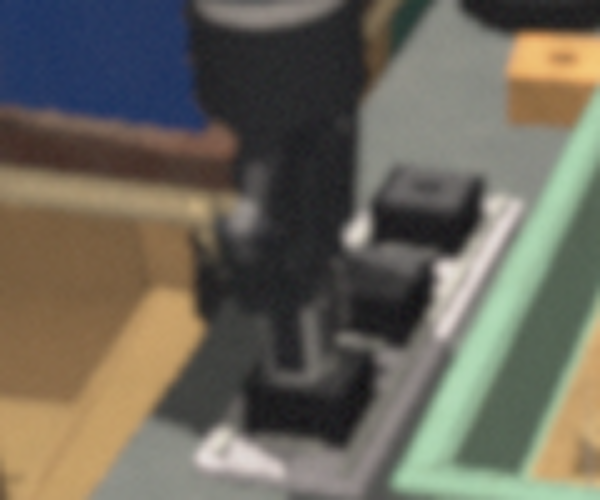

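```bash
python3 - <<'E'
from h import *
im,d=ctrl.capture("side"); P=cloud("side",d); c=np.array([.4266,-.2888,0])
a=np.radians(-31.1); X=np.array([np.cos(a),np.sin(a)]);Y=np.array([-np.sin(a),np.cos(a)])
D=(P-c)[...,:2]; px=D@X*1000; py=D@Y*1000; z=P[...,2]*1000
m=(abs(px)<50)&(abs(py)<70)&(z>-5)&(z<140)
for lo in range(0,130,8):
    k=m&(z>=lo)&(z<lo+8)
    if k.sum(): print(lo,k.sum(),"px",np.percentile(px[k],[2,50,98]).round(),"py",np.percentile(py[k],[2,25,50,75,98]).round())
# print z map rows: image window
r=d[300:335,278:325]; 
for v in range(296,332,2): print(v,[(int(px[v,u]),int(py[v,u]),int(z[v,u])) for u in range(284,316,4)])
im,d=ctrl.capture("top"); save("t5",cv2.resize(im[190:330,350:550],None,fx=4,fy=4,interpolation=cv2.INTER_CUBIC))
E
```

```text
0 411 px [-39.  16.  38.] py [-64. -46. -35.   2.  65.]
8 303 px [-31.  15.  33.] py [-44. -27. -21.  36.  68.]
16 118 px [-22.   7.  23.] py [-26. -23. -21.  64.  69.]
24 142 px [-24.   8.  24.] py [-26. -23. -17.  64.  69.]
32 131 px [-24.  11.  22.] py [-26. -18.  -8.   6.  69.]
40 38 px [-12.   7.  11.] py [-29. -26. -21.  -2.  17.]
48 53 px [-11.   7.  10.] py [-31. -27. -22.  -1.  19.]
56 50 px [-7.  5. 10.] py [-31. -29. -24.  -8.  21.]
64 55 px [-9.  6. 10.] py [-32. -28. -22.  -4.  16.]
72 43 px [-12.   5.   9.] py [-33.  -6.  10.  15.  24.]
80 50 px [-12.   7.  10.] py [-49. -47. -24.  16.  35.]
88 81 px [-13.   6.  11.] py [-52. -48. -42.  13.  37.]
96 57 px [-13.   6.  10.] py [-59. -55. -30.  12.  43.]
104 89 px [-15.   6.  12.] py [-61. -56. -26.  10.  51.]
112 88 px [-15.   6.  13.] py [-64. -60. -26.  10.  54.]
120 88 px [-17.   6.  12.] py [-68. -64. -30. -10.  57.]
128 111 px [-17.   4.  14.] py [-69. -66. -36. -20.  56.]
296 [(-138, 246, -77), (-8, -56, 103), (0, -55, 103), (8, -53, 104), (8, -30, 91), (6, 1, 74), (-8, 72, 34), (0, 75, 34)]
298 [(-137, 243, -81), (
[... 1324 characters left out ...]
13, -24, 25), (-5, -22, 25), (4, -23, 28), (13, -22, 28), (22, -23, 31), (22, 3, 15)]
322 [(-44, 3, -1), (-23, -23, 18), (-14, -22, 19), (-3, -26, 23), (4, -22, 22), (12, -21, 23), (22, -23, 26), (22, 4, 9)]
324 [(-36, -15, 6), (-24, -22, 12), (-14, -23, 14), (-5, -21, 14), (3, -20, 16), (13, -25, 20), (22, -22, 20), (26, -8, 12)]
326 [(-31, -28, 9), (-24, -22, 7), (-14, -25, 10), (-4, -25, 12), (4, -25, 14), (11, -20, 12), (20, -18, 12), (28, -15, 11)]
328 [(-26, -41, 13), (-21, -30, 7), (-13, -26, 6), (-2, -30, 10), (5, -28, 11), (13, -24, 9), (23, -26, 13), (31, -24, 13)]
330 [(-26, -41, 8), (-18, -38, 7), (-10, -34, 7), (-3, -28, 4), (5, -28, 6), (13, -26, 5), (23, -26, 7), (31, -23, 7)]
```

View pics/t5.png

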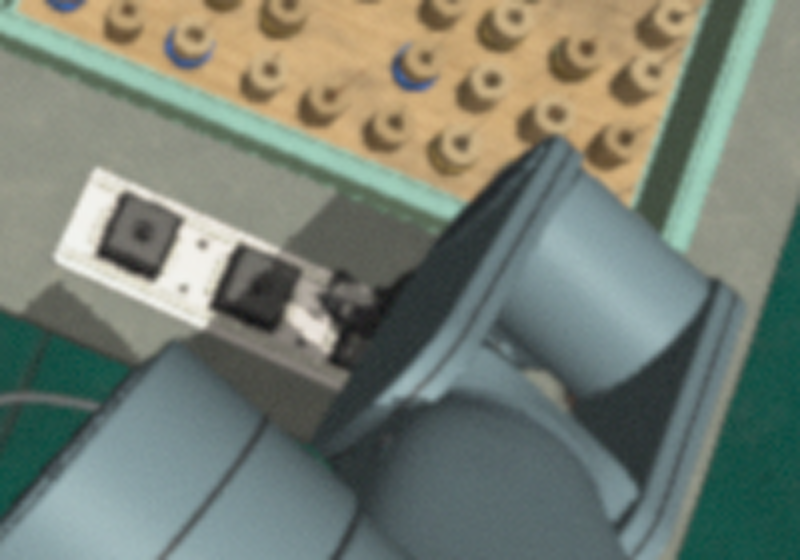

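The near finger's tip measures z ≈ 36–40 mm, so the tips are closed just above the block and not on the carrier walls. They reach less far than assumed. I'll reopen and go lower in small steps.

Emit:
step_arm --plan '[0,0,0,0,0,0,0,0,0,0,0,0,0,0,0,0]' --fingers 6.5

```text
t: 16.7
tool_pos: [0.4271, -0.2893, 0.0263]
ee_rot: [[-0.863, 0.501, 0.062], [0.502, 0.865, -0.01], [-0.059, 0.023, -0.998]]
contact_force: [0.1, -0.0, -0.3]
grip_width: 0.0652
```

Emit:
step_arm --plan '[0,0,-0.3,0,0,0,-0.3,0,0,0,0,0]'

```text
t: 17.0
tool_pos: [0.4271, -0.2893, 0.0198]
ee_rot: [[-0.863, 0.501, 0.062], [0.502, 0.865, -0.01], [-0.059, 0.023, -0.998]]
contact_force: [0.2, 0.2, 0.1]
grip_width: 0.0653
```

```bash
cat > f.py <<'E'
from h import *
o=ctrl.get_obs();print(o["t"],o["tool_pos"],o["grip_width"],o["contact_force"])
im,d=ctrl.capture("side"); P=cloud("side",d); c=np.array([.4266,-.2888,0])
a=np.radians(-31.1); X=np.array([np.cos(a),np.sin(a)]);Y=np.array([-np.sin(a),np.cos(a)])
D=(P-c)[...,:2]; px=D@X*1000; py=D@Y*1000; z=P[...,2]*1000
for lo in range(8,92,4):
    k=(abs(px)<14)&(abs(py)<60)&(z>=lo)&(z<lo+4); s=np.histogram(py[k],np.arange(-60,61,8))[0]; print(lo,s)
E
python3 f.py
```

```text
17.0 [ 0.4270621  -0.28926149  0.01977218] 0.06525386418679217 [0.18713647 0.24363428 0.13819168]
8 [ 0  3  4 22 21  1  0  0  0  0  0  0  0  0  3]
12 [ 0  0  0  4 20  0  0  0  0  0  0  0  0  0  2]
16 [ 0  0  0  0 16  0  0  0  0  0  0  0  0  0  0]
20 [ 0  0  0  0 17  3  0  0  0  0  0  0  0  0  0]
24 [ 0  0  0  0 11  0  0  0  0  0  0  0  0  0  0]
28 [0 0 0 1 7 0 0 0 0 0 0 0 0 0 0]
32 [0 0 1 0 4 7 8 3 3 7 1 0 0 0 0]
36 [ 0  0 11  0  0  2 10  3  1  0  0  2  0  0  0]
40 [0 0 7 1 0 0 5 2 2 0 0 6 1 0 0]
44 [ 0  7 11  0  0  0  7  1  0  0  0  4  0  0  0]
48 [0 9 7 1 0 0 9 4 0 0 0 5 0 0 0]
52 [0 7 7 0 0 0 8 2 2 0 0 8 2 0 0]
56 [ 0 12  8  2  0  0  6  3  2  0  0  6  1  0  0]
60 [ 0 10  5  1  0  1  7  1  1  0  0 10  1  0  0]
64 [ 0  8  6  0  0  0  7  2  1  0  2 12  0  0  0]
68 [0 8 9 0 0 1 8 2 1 0 0 9 0 0 0]
72 [ 0  7  2  0  0  1  9  9  4  0  0 13  2  0  0]
76 [0 1 1 0 0 0 1 1 0 0 0 8 3 0 0]
80 [1 6 2 0 0 0 0 0 0 0 0 8 1 0 0]
84 [ 0  6  5  1  0  0  0  0  0  0  0 12  3  0  1]
88 [3 4 6 1 0 0 0 0 0 0 0 3 2 3 1]
```

The gauge top reads 76 mm, so it is home. The fingertips are at about 35 mm with this opening, so I need to go some 17 mm lower.

Emit:
step_arm --plan '[-0.05,0.05,-0.3,0,0,0,-0.3,0,0,0,-0.3,0,0,0,0,0]'

```text
t: 17.45
tool_pos: [0.4265, -0.2887, 0.01]
ee_rot: [[-0.863, 0.501, 0.062], [0.502, 0.865, -0.01], [-0.059, 0.023, -0.998]]
contact_force: [0.5, -1.1, 0.5]
grip_width: 0.0652
```

```bash
sed -i 's/range(8,92,4)/range(8,140,4)/' f.py; python3 f.py
```

```text
17.45 [ 0.42651509 -0.28871792  0.00999636] 0.06517444044615453 [ 0.46217134 -1.06575317  0.45161738]
8 [ 0  3  6 20 16  1  0  0  0  0  0  0  0  0  3]
12 [ 0  0  0  7 17  1  0  0  0  0  0  0  0  0  2]
16 [0 0 0 0 8 0 0 0 0 0 0 0 0 0 0]
20 [0 0 0 0 7 0 0 0 0 0 0 0 0 0 0]
24 [0 0 4 0 7 0 0 0 0 0 0 0 0 0 0]
28 [ 0  0 10  0  6  2  1  1  1  1  0  3  0  0  0]
32 [ 0  6  5  0  5 10  8  4  4  4  2  4  2  0  0]
36 [ 0  9 10  0  0  1  9  4  0  0  0  6  2  0  0]
40 [0 7 6 2 0 0 9 1 1 0 0 2 3 0 0]
44 [0 9 8 1 0 0 7 2 1 0 0 5 0 0 0]
48 [0 9 8 1 0 0 9 3 1 0 0 5 0 0 0]
52 [ 0 12  5  1  0  0  5  1  2  0  0  5  1  0  0]
56 [ 0 11  7  0  0  0 10  1  1  0  0  6  0  0  0]
60 [0 6 2 1 0 1 8 4 1 0 0 8 1 0 0]
64 [ 0  1  3  0  0  0  9  0  3  0  1 12  2  0  0]
68 [1 2 1 0 0 0 5 4 0 0 0 9 2 0 0]
72 [1 4 3 2 0 2 6 5 3 0 0 8 5 0 1]
76 [5 6 4 1 0 0 0 0 0 0 0 5 5 2 1]
80 [7 2 9 2 0 0 0 0 0 0 1 3 0 3 3]
84 [4 0 6 2 0 0 0 0 0 0 2 1 0 0 4]
88 [2 0 6 2 1 0 0 0 0 0 5 0 0 2 1]
92 [ 2  0  6 12  2  0  0  0  0  2  7  0  1  2  2]
96 [2 0 1 5 5 0 0 1 1 1 6 0 0 1 2]
100 [0 0 1 6 2 0 0 0 1 3 1 1 0 1 5]
104 [ 1  0  0 10  3  0  0  0  0  5  3  0  0  2  2]
108 [ 1  0  0 11  6  1  0  0  2  3  0  0  0  4  3]
112 [2 0 1 7 8 1 2 0 3 0 0 0 0 2 3]
116 [1 0 2 5 8 2 0 0 3 1 0 0 0 0 1]
120 [ 0  2  5  1 12  1  1  1  7  3  0  1  0  0  0]
124 [2 5 5 3 7 7 1 6 6 1 0 0 0 0 0]
128 [ 9 13 10  2  3  8  2  3  8  1  0  0  0  0  0]
132 [ 1  4 17  4  2  3  2  2  0  0  0  0  0  0  0]
136 [ 0  0 15  3  1  3  1  0  0  0  0  0  0  0  0]
```

Emit:
step_arm --plan '[0,0,-0.3,0,0,0,-0.3,0,0,0,-0.1,0,0,0,0,0]'

```text
t: 17.9
tool_pos: [0.4267, -0.2889, 0.0026]
ee_rot: [[-0.863, 0.501, 0.063], [0.502, 0.865, -0.01], [-0.059, 0.022, -0.998]]
contact_force: [0.2, -0.4, -0.0]
grip_width: 0.0652
```

Emit:
step_arm --plan '[0,0,0,0,0,0,0,0,0,0,0,0,0,0,0,0,0,0,0,0]' --fingers 3.5 --squeeze 70

```text
t: 18.4
tool_pos: [0.4268, -0.2888, 0.0031]
ee_rot: [[-0.863, 0.501, 0.063], [0.501, 0.865, -0.01], [-0.059, 0.023, -0.998]]
contact_force: [-0.4, -0.6, 0.4]
grip_width: 0.046
```

Stopped at 46 mm, the same −2 mm bias as on the handle, so it's on the carrier. Lift.

Emit:
step_arm --plan '[0,0,0.5,0,0,0,1,0,0,0,2,0,0,0,2.5,0,0,0,3,0,0,0,3,0,0,0,3,0,0,0,3,0,0,0,3,0,0,0,2,0,0,0,0,0,0,0,0,0]'

```text
t: 19.6
tool_pos: [0.4211, -0.2832, 0.2451]
ee_rot: [[-0.863, 0.501, 0.057], [0.502, 0.865, -0.005], [-0.052, 0.024, -0.998]]
contact_force: [-0.6, 0.1, -3.0]
grip_width: 0.0462
```

```bash
python3 - <<'E'
from h import *
o=ctrl.get_obs();print(o["tool_pos"],o["grip_width"],o["contact_force"],ctrl.boxes_of("carrier_1","side")[:3])
im,d=ctrl.capture("side"); save("s6",cv2.resize(im[140:340,220:420],None,fx=3,fy=3,interpolation=cv2.INTER_CUBIC))
E
```

```text
[ 0.42108036 -0.28315504  0.24511192] 0.04624754144214712 [-0.57037555  0.06631134 -3.03124544] [{'position': [0.5125, -0.153, 0.0295], 'score': 0.59}, {'position': [0.428, -0.309, 0.0203], 'score': 0.55}, {'position': [0.4778, -0.234, 0.0276], 'score': 0.53}]
```

View pics/s6.png

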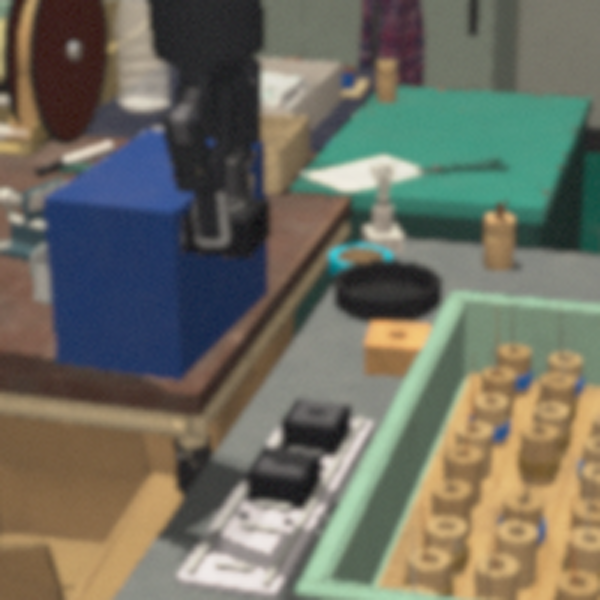

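The carrier is up with the gauge in it (230,225), and the other two are still in their nests. Now I traverse over the blue box.

Emit:
step_arm --plan '[0.2,2,0,0,0.5,3.5,0,0,0.5,3.5,0,0,0.5,3.5,0,0,0.5,3.5,0,0,0.5,3.5,0,0,0.5,3.5,0,0,0.5,3.5,0,0,0.5,3.5,0,0,0.5,3.5,0,0,0.5,3.5,0,0,0.5,3.5,0,0]'

```text
t: 20.9
tool_pos: [0.4672, 0.1361, 0.2235]
ee_rot: [[-0.859, 0.511, 0.023], [0.512, 0.859, 0.008], [-0.016, 0.018, -1.0]]
contact_force: [0.9, -1.0, -3.8]
grip_width: 0.0464
```

Emit:
step_arm --plan '[0.5,3.5,0,0,0.5,3.5,0,0,0.5,3.5,0,0,0.5,3.5,0,0,0.5,3.5,0,0,0.5,3,0,0,0.2,2,0,0,0,0,0,0,0,0,0,0]'

```text
t: 21.8
tool_pos: [0.4904, 0.3735, 0.2039]
ee_rot: [[-0.862, 0.506, -0.007], [0.506, 0.862, -0.002], [0.005, -0.005, -1.0]]
contact_force: [0.0, -0.3, -2.8]
grip_width: 0.0464
```

Emit:
step_arm --plan '[0.8,2,0,0,0.8,2,0,0,0.6,1.3,0,0,0,0,0,0,0,0,-2,0,0,0,-3,0,0,0,-3,0,0,0,-2,0,0,0,0,0,0,0,0,0]'

```text
t: 22.8
tool_pos: [0.51, 0.4139, 0.0948]
ee_rot: [[-0.858, 0.514, -0.019], [0.514, 0.858, -0.013], [0.01, -0.021, -1.0]]
contact_force: [0.9, 0.6, -1.6]
grip_width: 0.0467
```

Emit:
step_arm --plan '[0.4,1.5,0,0,0,0,-1.5,0,0,0,-1.5,0,0,0,-1.2,0,0,0,0,0,0,0,0,0]'

```text
t: 23.4
tool_pos: [0.5151, 0.4262, 0.0531]
ee_rot: [[-0.857, 0.515, -0.016], [0.515, 0.857, -0.013], [0.007, -0.019, -1.0]]
contact_force: [-0.8, -0.4, -3.1]
grip_width: 0.0465
```

```bash
python3 - <<'E'
from h import *
o=ctrl.get_obs();print(o["t"],o["tool_pos"],o["grip_width"],o["contact_force"])
im,d=ctrl.capture("top"); P=cloud("top",d)
m=(np.hypot(P[...,0]-.514,P[...,1]-.429)<.06)
print(np.histogram(P[m][:,2],np.arange(-.01,.2,.01)))
save("t7",cv2.resize(im[200:340,100:300],None,fx=4,fy=4,interpolation=cv2.INTER_CUBIC))
E
```

```text
23.4 [0.51513349 0.42618811 0.05314367] 0.04645562265075441 [-0.75633159 -0.42076257 -3.13298965]
(array([ 22, 580,  10,   0,   0,   0,   3,   5,  14,  36,   2,   0,   7,
        12,  16,   6,   9,  11,  44,  14]), array([-0.01,  0.  ,  0.01,  0.02,  0.03,  0.04,  0.05,  0.06,  0.07,
        0.08,  0.09,  0.1 ,  0.11,  0.12,  0.13,  0.14,  0.15,  0.16,
        0.17,  0.18,  0.19]))
```

View pics/t7.png

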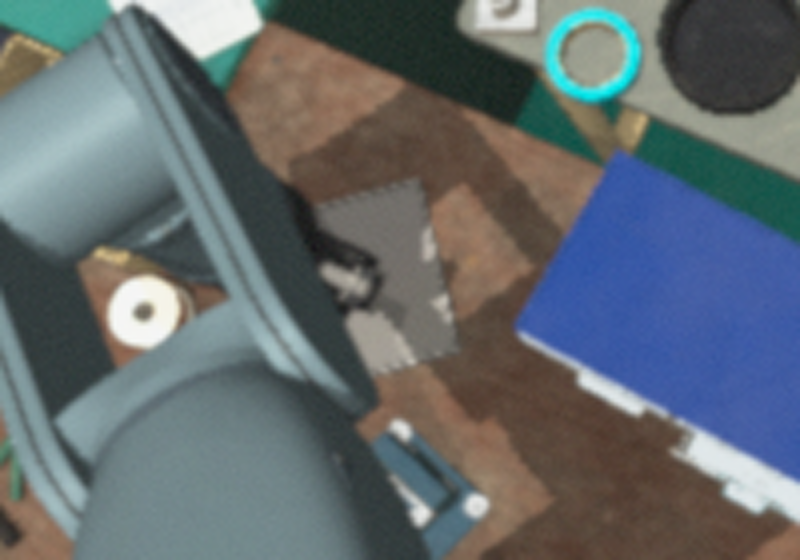

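The gripper holds the carrier above the tray near its middle, with carrier features at z ≈ 0.08–0.09 and so the underside at about 0.055. The white spool at (145,310) is clear. Lowering.

Emit:
step_arm --plan '[0,0.2,-1,0,0,0,-1,0,0,0,-1,0,0,0,-0.7,0,0,0,-0.3,0,0,0,0,0]'

```text
t: 24.05
tool_pos: [0.515, 0.4282, 0.0097]
ee_rot: [[-0.857, 0.515, -0.016], [0.515, 0.857, -0.013], [0.007, -0.019, -1.0]]
contact_force: [-0.2, 0.5, -3.4]
grip_width: 0.0466
```

Emit:
step_arm --plan '[0,0,-0.3,0,0,0,-0.3,0]'

```text
t: 24.25
tool_pos: [0.5155, 0.4285, 0.004]
ee_rot: [[-0.857, 0.515, -0.015], [0.515, 0.857, -0.012], [0.006, -0.018, -1.0]]
contact_force: [-0.1, -0.6, -3.4]
grip_width: 0.0462
```

Emit:
step_arm --plan '[0,0,-0.2,0,0,0,-0.2,0]'

```text
t: 24.45
tool_pos: [0.5158, 0.4287, 0.0001]
ee_rot: [[-0.857, 0.515, -0.014], [0.515, 0.857, -0.012], [0.006, -0.017, -1.0]]
contact_force: [-3.2, 0.2, 4.5]
grip_width: 0.0467
```

Emit:
step_arm --plan '[0,0,-0.15,0,0,0,-0.15,0]'

```text
t: 24.65
tool_pos: [0.5158, 0.4289, -0.0]
ee_rot: [[-0.857, 0.515, -0.013], [0.515, 0.857, -0.012], [0.006, -0.017, -1.0]]
contact_force: [-4.9, -4.0, 8.2]
grip_width: 0.0464
```

Release and retreat upward.

Emit:
step_arm --plan '[0,0,0,0,0,0,0,0,0,0,0,0,0,0,0,0,0,0,0,0]' --fingers 7

```text
t: 25.15
tool_pos: [0.518, 0.4301, 0.0026]
ee_rot: [[-0.857, 0.515, -0.008], [0.515, 0.857, -0.008], [0.003, -0.011, -1.0]]
contact_force: [-0.1, 0.0, 1.1]
grip_width: 0.0699
```

Emit:
step_arm --plan '[0,0,0.5,0,0,0,1.5,0,0,0,2,0,0,0,3,0,0,0,3,0,0,0,3,0,0,0,3,0,-4,0,1,0,-4,0,0,0,-4,0,0,0,-4,0,0,0,0,0,0,0]'

```text
t: 26.35
tool_pos: [0.3545, 0.4291, 0.1926]
ee_rot: [[-0.855, 0.518, 0.002], [0.518, 0.855, -0.0], [-0.002, 0.001, -1.0]]
contact_force: [0.4, -0.6, -0.4]
grip_width: 0.0702
```

```bash
python3 - <<'E'
from h import *
o=ctrl.get_obs();print(o["t"],o["tool_pos"],o["grip_width"],o["contact_force"])
im,d=ctrl.capture("top"); P=cloud("top",d)
def R(n,m):
    p=P[m]; 
    if len(p)<5: print(n,len(p));return
    c,s,a=cv2.minAreaRect((p[:,:2]*1000).astype(np.float32)); print(n,m.sum(),np.round(c,1),np.round(s,1),round(a,1),"z",np.round(np.median(p[:,2])*1000,1),np.round(np.percentile(p[:,2],95)*1000,1))
near=lambda x,y,r:np.hypot(P[...,0]-x,P[...,1]-y)<r
R("carrier",near(.515,.43,.05)&(P[...,2]>.022)&(P[...,2]<.04)); R("gauge",near(.515,.43,.05)&(P[...,2]>.06)&(P[...,2]<.09))
for c in [(.473,-.211),(.5185,-.1345)]: R("car",near(*c,.04)&(P[...,2]>.032))
save("t8",cv2.resize(im[200:340,100:300],None,fx=4,fy=4,interpolation=cv2.INTER_CUBIC))
E
```

```text
26.35 [0.35449592 0.42911365 0.19260788] 0.07018977899732491 [ 0.35827374 -0.61456475 -0.38233225]
carrier 225 [517.4 427.3] [50.4 46.7] 57.9 z 31.1 35.9
gauge 53 [517.5 428.4] [19.2 17.8] 60.4 z 72.4 76.9
car 246 [ 473.4 -211.3] [48.3 48.5] 59.0 z 36.2 40.9
car 235 [ 519.7 -135.6] [47.7 48.8] 58.2 z 36.3 40.2
```

View pics/t8.png

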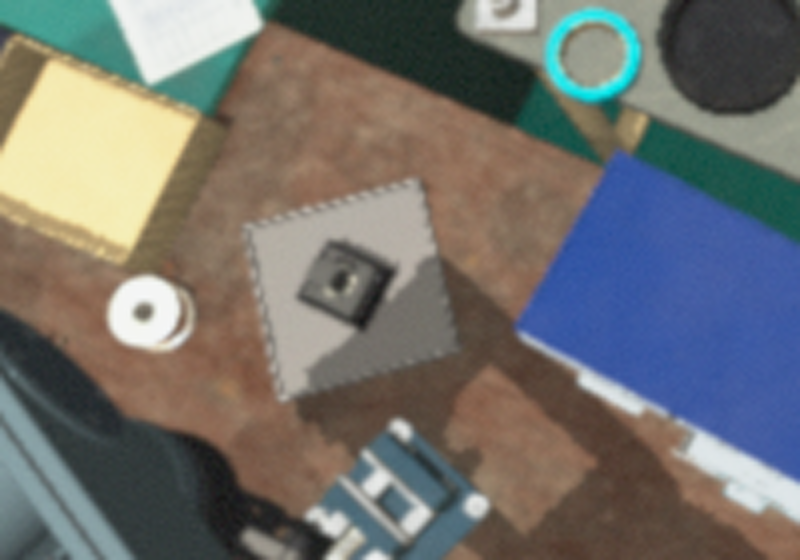

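The carrier stands level in the middle of the tray (347,283) with the gauge in it. Its top measures 31 mm and the gauge top 72 mm, against 31 and 71 expected. The gripper is clear.

```bash
python3 -c "
from bench import ctrl
print(ctrl.close_job())"
```

```text
the job is handed in; nothing more can be done
None
```

The gauge is fully home in carrier_1's block, and that carrier stands with the gauge in it in the grey tray. I handed the job in at about 26 s, and the hand-in gave no verdict.

**Finding the block:** I tried carrier_3, then carrier_2, then carrier_1. The first two stopped about 14 mm deep, at 32 N and 21 N. Carrier_1 took the gauge to the collar at about 22 N, while still in its nest.

**Last checks:**
- **Carrier in the tray:** it sits within about 4 mm of the tray's centre. Its top is at 31 mm and the gauge top at about 72 mm, against 31 and 71 mm expected.
- **Other carriers:** both are within about 1.5 mm of where they started.
- **Robot:** the gripper is clear and reads about zero force.
- **Bystanders:** I did not measure them again at the end. The white spool looked undisturbed in the last picture, and I noticed no contact with the black spool or the tin.

**What disagreed on the way:**
- **Fingertip height:** the tips sat well higher than the reported tool position implied, so my first grip closed above the carrier. I reopened and went lower, guided by the depth image.
- **Jaw opening:** it read about 2 mm too small on both things I gripped.
- **Tool tilt:** it drifted by up to about 0.06 rad during moves, so the carrier was set down slightly tilted. It settled flat when I released it.

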